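# Shut down and unlatch the salon steriliser

### The arm

A 6-joint arm with a two-finger parallel gripper is mounted at the origin on the work surface. World frame = base frame: x ahead of the robot, y to its left, z up, the work surface at z = 0. Lengths are in m, angles in degrees, forces in N, time in s.
With the tool pointing down it reaches from about 0.325 to 0.85 m from the base axis. Payload 15.5 kg.
Tool frame: the origin (TCP) lies at the very end of the fingers, on their centre line; the grasp point (between the pads) lies arm.grip_depth behind it (arm.grip_depth is the distance from the TCP to the grasp point, in m); z points along the fingers, y is the line along which they close (so a half turn about z gives the same grasp; the last joint's range is limited). The gripper opens to 91 mm and grips with 3 to 60 N. Pads are 32 mm wide; open, the fingers measure 118 mm over their backs; the gripper's body (76 mm by 178 mm) begins 60 mm behind the grasp point.
Start: joints at [-82.133, 28.281, 77.091, -0, 74.628, -5.472], TCP at [0.144, -0.608, 0.214] pointing down, gripper open.
Joint ranges: [-166.48, 166.48], [-47.26, 123.95], [12.59, 153.08], [-70.14, 250.14], [6.76, 159.57], [-176.63, 176.63]. Speed limits (degrees/s): [108.29, 108.29, 147.25, 172.46, 172.46, 172.46].

### API

Orientations are given as a 3x3 rotation matrix whose columns are the frame's x, y, z axes.
In Python, from rig import arm gives the robot as it stands. Calls block until the motion is done:
- arm.move_to(position, orientation): joint-space move of the TCP to a pose.
- arm.move_l(position, orientation=None, feed=0.15): straight line of the TCP; orientation=None keeps the orientation; feed is the mean speed in m/s.
- arm.move_joints(angles): joint-space move.
- arm.grip(opening): finger opening in m; the grip force is fixed at half the most; returns when the fingers have stopped.
- arm.sleep(seconds).
- arm.solve_ik(position, orientation): joint angles nearest the present ones, or None.
- arm.snapshot(name): name is "scene" or "top" or "wrist"; returns the picture (384x512x3 uint8, red, green, blue); there is no depth.
- arm.get_calibration(name): a dict with "intrinsics" (3x3 intrinsics, pixels), "cam_to_world" (4x4, takes a point from camera to world coordinates). Camera axes: x right, y down, z forward; pixel columns grow to the right and rows downward; lengths in m; the calibration is good to about 2 mm. A picture is of the moment at which its call begins: read the wrist's pose just before it. get_calibration takes no time and is no camera call; for the wrist camera it gives the pose at the moment of the call.
A pose or a line that the arm cannot do raises arm.Unreachable and nothing moves.
- arm.sign_off(): hands the job in; it is judged then, once.
Readings, each from a call of its own:
- arm.current_t(): time.
- arm.current_joint_positions(): joint angles.
- arm.current_dq(): joint speeds.
- arm.current_tau(): joint torques, N m.
- arm.current_ee_pos(): TCP position.
- arm.current_tool_rot(): TCP orientation.
- arm.current_force(): force on the tool from outside, world axes, zero at the start.
- arm.current_torque(): the same for the moment, N m.
- arm.current_width(): finger opening in m.
- arm.current_grasp_force(): force on a finger pad.
Only numpy, scipy, OpenCV 4.12 (cv2) and the standard library are available. Lean on these libraries where they do the work, as an engineer would, in place of code of your own. Each camera call takes 0.05 s, during which the arm holds its last target. There are 200 camera calls.

### The job

Get the instrument steriliser ready for its lid to be slid back: first flip its toggle switch to off (leaning towards the front of the steriliser), then slide the safety tab fully sideways so that it no longer covers the latch, and then lift the main latch all the way up and leave it standing up. Never force the latch while the tab is still over it, and do not shift the things standing around on the counter.

Things in the scene. Friction and masses are not known exactly. Their poses are not given: they have to be found in the camera images.
- steriliser: white instrument steriliser, sliding steel lid, 410 (y) x 325 (x) x 154 mm high, fixed. Origin: centre of its footprint on the counter; +x to its back, +y to the left as seen from its front, z up. In its frame (mm): flat front shoulders 50 high, x -175 to -50; between them (|y|<115) a panel sloping down to the front at 35 deg below level
- riser_edge (a point): middle of the lower front edge of a white riser board fixed over the steriliser: in its frame x=-114, y=0, z=245 mm; the board runs back to x=41, is 18 thick and 540 wide (y), on end boards at y=+-255 mm; small stock to 65 mm tall stands on it. It is close above the controls, so the tool must come tilted, from the front and above
- latch_hinge (a point): point on the main latch's hinge line, at x=-50, y=0, z=140 mm in the steriliser's frame; the line runs along the steriliser's y
- latch_grip (a point): centre of the lug at the latch's free end. The latch: steel bar 16 mm wide (y) lying down the middle of the panel. Lug 30 mm along the bar, 16 wide, 38 tall; this point is 95 down-slope of the hinge line and 18 outward (square to the panel); the lug's top is 16 further out, the panel 30 below, a dark 7 mm keeper plate on it. x: up the bar to the hinge, y: steriliser's y, z: outward
- latch (a joint): main latch, rad: 0 lying down the panel (closed), 1.22 fully lifted (end stop; the bar points forward, 35 deg above level). Turns stiffly, 1.5 to 2.5 N at the lug, stays where left. With the tab closed it has about 0.05 rad of play, then is blocked
- tab_grip (a point): grip point of the safety tab, a dark steel slide on the panel at the latch's +y side, 50 mm down-slope of the hinge line: an upright fin 12 mm thick (y), 20 along the slope, top 18 mm outward of this point, foot 46 below (square to the panel). A flat tongue reaches from it in -y over the latch bar; its upper face is 23 mm below this point. x up-slope, y steriliser's y, z outward
- tab (a joint): slide of the safety tab, m: 0 closed (tongue over the latch, which cannot rise), 0.024 fully released (end stop), towards the steriliser's +y. Rubs, about 2.5 N, stays where left; the tongue clears the latch from 0.012
- toggle_grip (a point): middle of the black toggle paddle, 12 mm thick (y), 16 (x), 42 tall, on a grey box 80 x 62 x 30 mm on the left or right front shoulder (varies). It swings fore and aft about a pivot 43 mm below this point at the box's top: x=-132, y=+160 or -160, z=80 mm in the steriliser's frame
- toggle (a joint): toggle, rad: +0.45 on (leaning to the steriliser's back, +x), -0.45 off (leaning to its front, -x); snaps from the middle to either end, about 1.3 N at the paddle
- timer_box: grey box of the same size on the other front shoulder, with a fixed round black timer dial 42 mm across and 18 mm tall; not to be used. Origin: centre of its underside
- polish: loose amber nail polish bottle, 32 mm across, 65 mm tall; a bystander. Origin: its underside
- cream_jar: loose white jar, 60 mm across, 45 mm tall; a bystander. Origin: its underside
- stapler: loose stapler, 130 x 34 x 45 mm; a bystander. Origin: its underside
- card_tray: loose dark wooden tray, 70 x 100 x 30 mm; a bystander. Origin: its underside

How it is judged (in metres and radians):
On the way, in this order (a step that is already met when the one before it is completed fails the run):
1. the toggle is off while the tab still covers the latch (value of joint toggle below -0.38 rad and value of joint tab below 0.01 m and value of joint latch below 0.12 rad), for 0.2 s.
2. the safety tab is fully aside with the latch still down (value of joint tab above 0.018 m and value of joint latch below 0.12 rad), for 0.2 s.
At the end, for the whole second after the job is handed in: The toggle is off (below -0.38 rad), the safety tab is at least 18 mm aside, and the latch is lifted beyond 1.05 rad and stands still (value of joint toggle below -0.38 rad and value of joint tab above 0.018 m and value of joint latch above 1.05 rad and velocity of joint latch between -0.1 and 0.1 rad/s); the robot touches nothing.
It fails at once if the latch is raised by more than 0.15 rad while the tab has been moved less than 12 mm (value of joint latch above 0.15 rad and value of joint tab below 0.012 m).
It fails at once if the polish bottle, the jar, the stapler or the card tray is shifted by more than 40 mm (distance of any of polish, cream_jar, stapler, card_tray from where it was at the start of the episode above 0.04 m).
It also fails if it takes over 58 s, if anything falls off the work surface, if the arm or the gripper's body presses on something with over 40 N, if the wrist force passes 120 N, or if a joint passes its speed limit or range.

## Working session

There is one attempt and no reset: what is moved stays moved. The work goes in short steps, each a Python script; the robot and the scene stay as the last script left them, time stands still between calls to the robot, and variables do not carry over. Pictures are saved under pics/ and viewed, at most 12 in all, crops included, and the job is handed in when it is done.

```bash
mkdir -p pics; ls; python3 - <<'E'
from rig import arm
import cv2,numpy as np
np.set_printoptions(precision=4,suppress=True)
for n in ("scene","top"):
    c=arm.get_calibration(n);print(n,c["intrinsics"],c["cam_to_world"])
    im=arm.snapshot(n);cv2.imwrite(f"pics/{n}0.png",cv2.resize(im[:,:,::-1],(800,600),interpolation=cv2.INTER_CUBIC))
print(arm.grip_depth,arm.current_t(),arm.current_width())
E
```

```text
pics
scene [[414.0176   0.     264.4684]
 [  0.     414.0176 189.1727]
 [  0.       0.       1.    ]] [[ 0.1374  0.9414 -0.3081  0.8223]
 [ 0.9905 -0.1321  0.0382 -0.0346]
 [-0.0047 -0.3104 -0.9506  1.0365]
 [ 0.      0.      0.      1.    ]]
top [[371.8846   0.     253.1736]
 [  0.     371.8846 194.8374]
 [  0.       0.       1.    ]] [[-0.0229 -0.9926  0.1193  0.4371]
 [-0.9992  0.0188 -0.036   0.0016]
 [ 0.0335 -0.12   -0.9922  0.9687]
 [ 0.      0.      0.      1.    ]]
0.0188 0.1 0.09156485803964866
```

View pics/scene0.png

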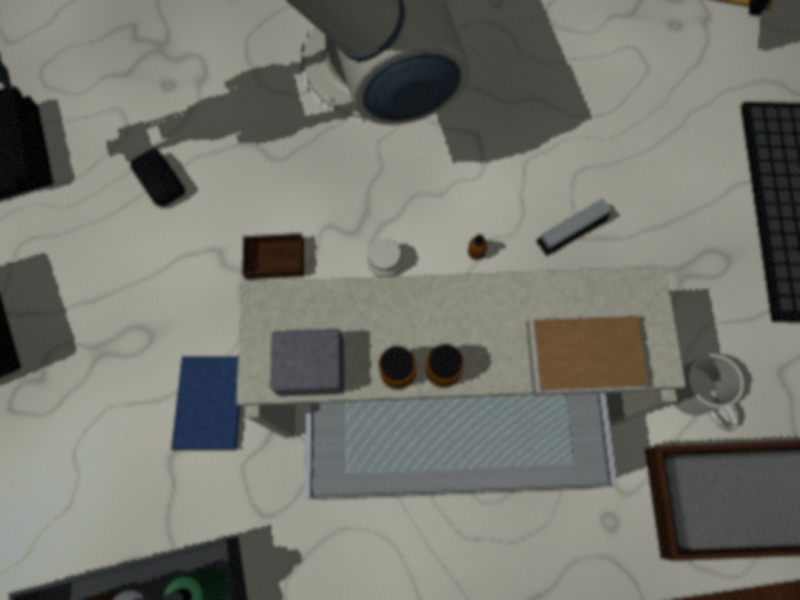

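View pics/top0.png

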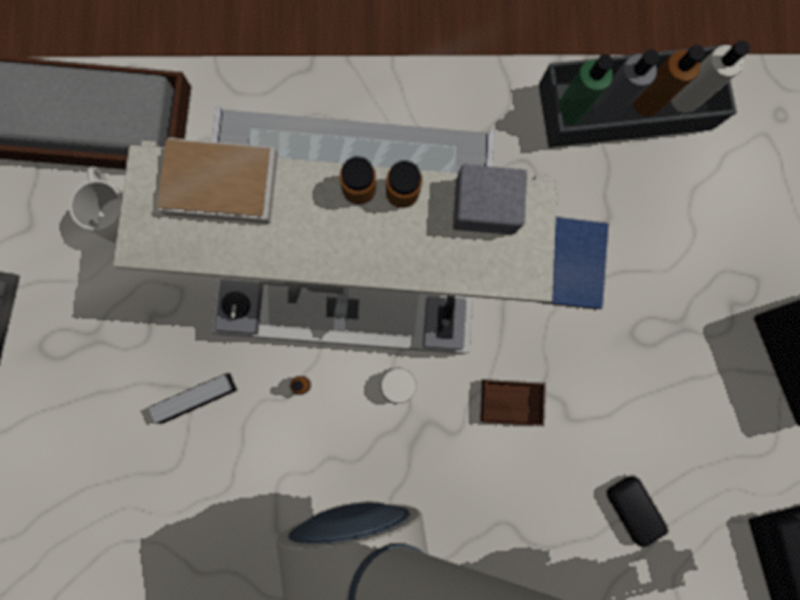

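The steriliser faces the robot, with the toggle on its right shoulder at about (447,315) in top0. The dial is on the left at (236,305) and the bystanders stand in front at rows 380–405. I'll enlarge the control area.

```bash
python3 - <<'E'
import cv2
from rig import arm
im=arm.snapshot("top")[:,:,::-1]
cv2.imwrite("pics/top_crop.png",cv2.resize(im[160:240,130:320],None,fx=4.2,fy=4.2,interpolation=cv2.INTER_CUBIC))
cv2.imwrite("pics/top_full.png",im)
E
```

```text
(no output)
```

View pics/top_crop.png

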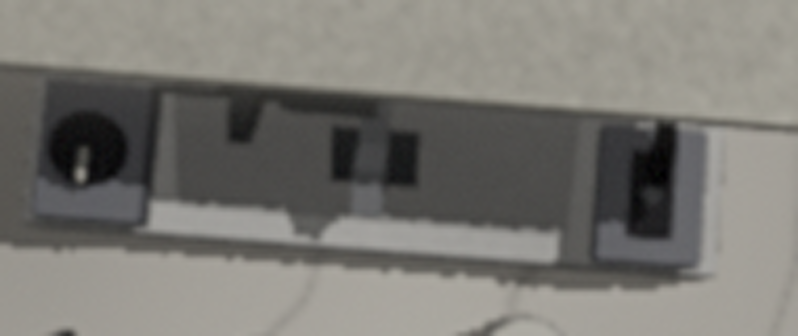

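```bash
cat > fit.py <<'E'
import numpy as np
from scipy.optimize import least_squares
from rig import arm
np.set_printoptions(precision=4,suppress=True)
def proj(cal,P):
    T=np.linalg.inv(cal["cam_to_world"]);p=(T[:3,:3]@P.T+T[:3,3:]);q=cal["intrinsics"]@p;return (q[:2]/q[2]).T
def RT(p):
    c,s=np.cos(p[2]),np.sin(p[2]);return np.array([[c,-s,0],[s,c,0],[0,0,1]]),np.array([p[0],p[1],0])
E
python3 - <<'E'
from fit import *
c=lambda u,v:((u+.5)/4.2-.5+130,(v+.5)/4.2-.5+160)
f=lambda u,v:((u+.5)/1.5625-.5,(v+.5)/1.5625-.5)
top=[((-172,-129,80),c(597,260)),((-172,-191,80),c(697,265)),((-172,191,80),c(37,215)),((-172,129,80),c(146,222)),
((-114,270,263),f(115,265)),((-114,-270,263),f(554,298)),((41,270,263),f(129,143)),((41,-270,263),f(556,180))]
sc=[((-114,-270,263),f(239,282)),((-114,270,263),f(666,267)),((41,270,263),f(684,385)),((41,-270,263),f(237,402))]
ct,cs=arm.get_calibration("top"),arm.get_calibration("scene")
def res(p):
    R,t=RT(p);r=[]
    for cal,L in((ct,top),(cs,sc)):
        P=np.array([a for a,_ in L])/1000;r.append(proj(cal,P@R.T+t)-np.array([b for _,b in L]))
    return np.vstack(r)
s=least_squares(lambda p:res(p).ravel(),[.6,0,0],loss='soft_l1');print(s.x,np.degrees(s.x[2]));print(res(s.x))
E
```

```text
[ 0.6635  0.0386 -0.098 ] -5.614578879505301
[[-0.2962 -0.3556]
 [ 1.6517  0.4393]
 [-1.2965  0.0044]
 [-1.038   0.358 ]
 [-1.2856  0.2832]
 [-0.4021  1.5431]
 [ 0.4522  0.2699]
 [ 1.5843 -0.2233]
 [ 0.6574  0.4351]
 [-1.1174 -0.5898]
 [ 0.5986  1.2114]
 [-1.6689  2.0433]]
```

```bash
cat >> fit.py <<'E'
POSE=[0.6635,0.0386,-0.098]
def S(p): R,t=RT(POSE);return R@np.array(p)/1000+t
def ori(a,flip=1):
    a=np.radians(a);z=np.array([np.cos(a),0,-np.sin(a)]);y=np.array([0,flip,0.]);R,_=RT(POSE)
    return R@np.column_stack([np.cross(y,z),y,z])
def tcp(p,a,back=0,flip=1):   # TCP for grasp point p (steriliser frame, mm), backed off 'back' mm
    o=ori(a,flip);return S(p)+o[:,2]*(arm.grip_depth-back/1000),o
E
python3 - <<'E'
from fit import *
ct=arm.get_calibration("top");K=ct["intrinsics"];T=ct["cam_to_world"]
R,t=RT(POSE)
for u,v,z in((244,100,.154),(228,95,.154),(262,95,.154),(244,138,.094)):  # fin
    px=np.array([(u+.5)/4.2-.5+130,(v+.5)/4.2-.5+160,1]);d=T[:3,:3]@np.linalg.inv(K)@px
    P=T[:3,3]+d*(z-T[2,3])/d[2];print("fin",z,R.T@(P-t)*1000)
print(arm.current_tool_rot())
for f in(1,-1):
  for n,p,a,b in(("view",(-120,0,120),50,200),("tog",(-113,-160,119),50,0),("tog2",(-151,-160,119),50,0),("togb",(-113,-160,119),50,90),("tab",(-113,40,142),50,0),("lat",(-140,0,103),50,0),("lat2",(-118,0,209),25,0),("lat2b",(-118,0,209),25,90)):
    q=arm.solve_ik(*tcp(p,a,b,f));print(f,n,q)
w=arm.get_calibration("wrist")["cam_to_world"];o=arm.current_tool_rot()
print("cam in tool",o.T@(w[:3,3]-arm.current_ee_pos()),o.T@w[:3,:3],arm.get_calibration("wrist")["intrinsics"])
E
```

```text
fin 0.154 [-107.4973   66.8948  154.    ]
fin 0.154 [-105.5258   75.4706  154.    ]
fin 0.154 [-104.103   57.781  154.   ]
fin 0.094 [-120.5616   74.097    94.    ]
[[ 0.973   0.2307 -0.0001]
 [ 0.2307 -0.973   0.0009]
 [ 0.0001 -0.0009 -1.    ]]
1 view [  6.7301  -2.6264 129.2192 -29.7211  16.0929 -51.7375]
1 tog [-25.6753  29.6163 128.555  141.3459  20.6701 111.1814]
1 tog2 [-28.2365  29.3449 133.9059 144.5609  25.2394 105.0677]
1 togb [-29.8493  15.7725 131.5599 106.856   16.0031 143.4797]
1 tab [  8.3687  26.5764 123.9018 223.2211  13.1096  58.3335]
1 lat [  2.5142  32.3479 131.4283 192.8968  24.0314  84.4328]
1 lat2 [  4.6573  35.983  141.3733 190.508   62.3997  89.4682]
1 lat2b [  9.4676  31.0147 151.0308 194.8473  66.9762  90.5782]
-1 view [  6.7301  -2.6264 129.2192 -29.7211  16.0929 128.2625]
-1 tog [-25.6753  29.6163 128.555  141.3459  20.6701 -68.8186]
-1 tog2 [-28.2365  29.3449 133.9059 144.5609  25.2394 -74.9323]
-1 togb [-29.8493  15.7725 131.5599 106.856   16.0031 -36.5203]
-1 tab [   8.3687   26.5764  123.9018  223.2211   13.1096 -121.6665]
-1 lat [  2.5142  32.3479 131.4283 192.8968  24.0314 -95.5672]
-1 lat2 [  4.6573  35.983  141.3733 190.508   62.3997 -90.5318]
-1 lat2b [  9.4676  31.0147 151.0308 194.8473  66.9762 -89.4218]
cam in tool [ 0.0774  0.0003 -0.1698] [[ 0.0012 -0.9625 -0.2714]
 [ 1.      0.0012  0.0002]
 [ 0.0001 -0.2714  0.9625]] [[306.3375   0.     257.916 ]
 [  0.     306.3375 190.9687]
 [  0.       0.       1.    ]]
```

```bash
python3 - <<'E'
from fit import *
for n,p,a,b in(("view",(-120,0,120),40,120),("view",(-120,-40,140),40,150),("view",(-120,-40,150),30,120),("tog",(-113,-160,119),40,0),("tog2",(-151,-160,119),40,0),("togb",(-113,-160,119),40,90),("tab",(-114,67,144),40,0),("tab",(-114,91,144),40,0),("tabb",(-114,67,144),40,80),("tabb",(-114,91,144),40,90),("lat",(-140,0,103),40,0),("latb",(-140,0,103),40,80),("lat2",(-118,0,209),25,0),("lat2b",(-118,0,209),25,90)):
    print(n,arm.solve_ik(*tcp(p,a,b)))
E
```

```text
view [  6.9979  21.003  142.9482 197.1897  34.472   83.8774]
view [ -4.3307   8.9457 143.3312 182.5944  22.2904  88.4248]
view None
tog [-28.4782  37.8513 136.4303 155.0008  44.7715  93.1511]
tog2 [-31.8523  40.328  142.5609 154.7679  52.6026  88.3929]
togb [-35.4187  26.5205 143.3448 144.8749  41.4335  97.5946]
tab [ 14.7999  32.3837 129.3463 209.0923  33.3371  78.5227]
tab [ 18.601   32.4649 127.5026 215.7682  32.5185  74.8483]
tabb [ 19.2758  22.2535 133.5176 221.0777  29.3856  69.3896]
tabb [ 24.3402  21.3125 131.7738 231.8121  29.1209  62.3265]
lat [  3.7334  42.0973 139.1113 189.1885  51.1928  90.2519]
latb [  6.3841  33.2827 145.6737 192.1859  48.9795  89.7124]
lat2 [  4.6573  35.983  141.3733 190.508   62.3997  89.4682]
lat2b [  9.4676  31.0147 151.0308 194.8473  66.9762  90.5782]
```

```bash
python3 - <<'E'
from fit import *
import cv2
arm.move_joints([-82,0,100,0,75,-5])
v=[-4.33,8.95,143.33,182.59,22.29,88.42]
arm.move_joints([-60,0,120,182,35,88])
arm.move_joints([-4.33,0,135,182,30,88])
arm.move_joints(v)
c=arm.get_calibration("wrist");np.savez("w1.npz",K=c["intrinsics"],T=c["cam_to_world"])
im=arm.snapshot("wrist");cv2.imwrite("pics/w1.png",cv2.resize(im[:,:,::-1],(800,600),interpolation=cv2.INTER_CUBIC));cv2.imwrite("pics/w1r.png",im[:,:,::-1])
print(arm.current_t(),arm.current_ee_pos(),arm.current_force())
E
```

```text
6.8417 [0.4413 0.0203 0.2254] [-0.8719  0.0896  0.3811]
```

View pics/w1.png

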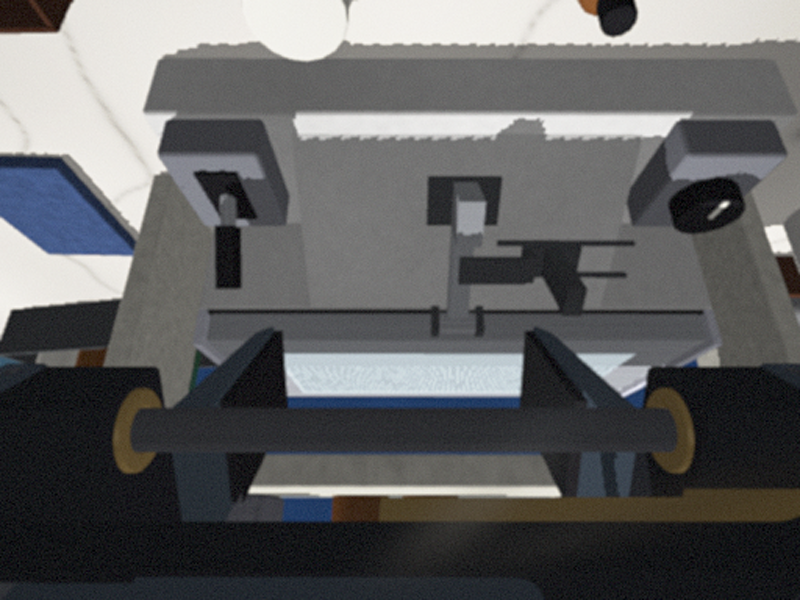

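w1 shows the toggle paddle at (228,257), leaning back. The lug's top is at (471,215), the tab's fin top is around (570,298), and the tongue covers the bar at (490,270). I'll enlarge it for exact points.

```bash
python3 - <<'E'
import cv2
im=cv2.imread("pics/w1r.png")
cv2.imwrite("pics/w1c.png",cv2.resize(im[65:225,260:470],None,fx=3.7,fy=3.7,interpolation=cv2.INTER_CUBIC))
cv2.imwrite("pics/w1d.png",cv2.resize(im[30:200,85:285],None,fx=3.5,fy=3.5,interpolation=cv2.INTER_CUBIC))
E
```

```text
(no output)
```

View pics/w1c.png

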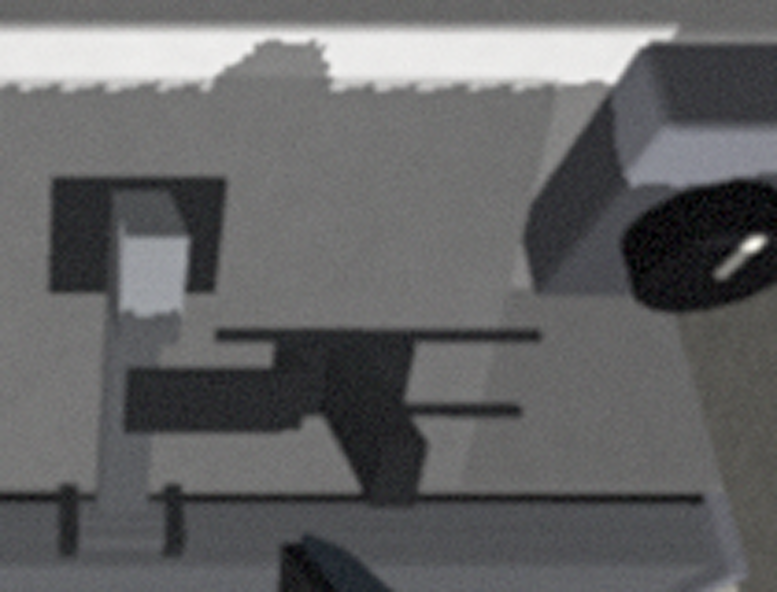

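View pics/w1d.png

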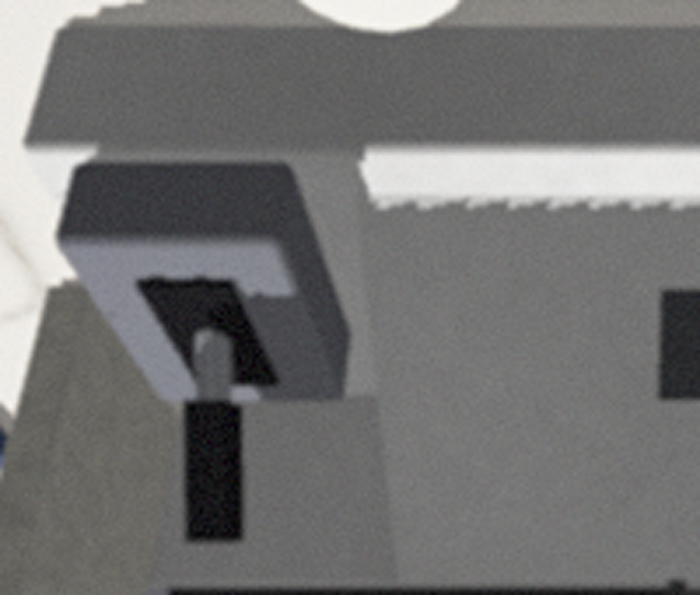

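```bash
cat > fit2.py <<'E'
from fit import *
d=np.load("w1.npz");cal={"intrinsics":d["K"],"cam_to_world":d["T"]}
C=lambda u,v:(260+(u+.5)/3.7-.5,65+(v+.5)/3.7-.5)
D=lambda u,v:(85+(u+.5)/3.5-.5,30+(v+.5)/3.5-.5)
s,c=np.sin(np.radians(35)),np.cos(np.radians(35))
pan=lambda ds,y,out:(-50-ds*c-out*s,y,140-ds*s+out*c)
L=[((-172,-191,80),D(58,240)),((-172,-129,80),D(277,240)),((-172,-191,50),D(77,163)),((-172,-129,50),D(290,163)),((-175,-205,50),D(25,146)),
((-172,129,80),C(668,125)),((-172,129,50),C(655,42)),(pan(110,-8,34),C(120,235)),(pan(110,8,34),C(189,235)),(pan(80,8,34),C(184,313))]
F=[(60,6,C(428,443)),(40,6,C(413,503)),(40,-6,C(370,505))]
def res(p):
    R,t=RT(p);P=np.array([a for a,_ in L]+[pan(x,p[3]+y,52) for x,y,_ in F])/1000
    return proj(cal,P@R.T+t)-np.array([b for _,b in L]+[b for *_,b in F])
if __name__=="__main__":
    r=least_squares(lambda p:res(p).ravel(),[.66,.04,-.1,66],loss='soft_l1',x_scale=[.01,.01,.01,10]);print(r.x);print(res(r.x))
    R,t=RT(r.x)
    e=lambda q:proj(cal,(np.array([q])/1000)@R.T+t)[0]
    a=.45
    # toggle top centre predicted and measured (D 214,541)
    print("tog back-top",e((-132+64*np.sin(a)+8*np.cos(a),-160,80+64*np.cos(a)-8*np.sin(a))),D(214,541))
E
python3 fit2.py
```

```text
[ 0.662   0.0422 -0.0907 65.1006]
[[-2.7992  1.2569]
 [ 0.9134  0.9839]
 [-1.6721 -1.1038]
 [ 1.0359 -1.394 ]
 [-2.7161  1.4764]
 [ 2.0938 -0.3639]
 [-2.0107 -2.3812]
 [ 2.3848  0.5052]
 [ 0.8778  0.4441]
 [-0.361   8.7053]
 [-0.0094  0.1209]
 [ 0.2088  1.2902]
 [-0.1949  0.7764]]
tog back-top [149.5948 185.9614] (145.78571428571428, 184.21428571428572)
```

```bash
sed -i 's/^POSE=.*/POSE=[0.663,0.039,-0.097]/' fit.py; python3 - <<'E'
from fit import *
P=lambda a:(-132+46*np.sin(a),-160,80+46*np.cos(a))
arm.grip(0.036)
arm.move_to(*tcp(P(.45),40,100))
arm.move_l(*tcp(P(.45),40,0),feed=.08)
print(arm.current_t(),"in",arm.current_force())
arm.grip(0.010)
print("grip",arm.current_width(),arm.current_force(),arm.current_grasp_force())
E
```

```text
10.0833 in [-0.1609  1.1811  0.1412]
grip 0.011734369172693639 [ 3.63   10.7742  2.0598] 29.975716173648834
```

```bash
python3 - <<'E'
from fit import *
import cv2
P=lambda a:(-132+46*np.sin(a),-160,80+46*np.cos(a))
for a in np.linspace(.45,-.46,7)[1:]:
    arm.move_l(*tcp(P(a),40),feed=.06);print(round(a,2),arm.current_force())
arm.grip(0.036);arm.sleep(.2)
arm.move_l(*tcp(P(-.46),40,80),feed=.12)
print(arm.current_t(),arm.current_force())
arm.move_to(*tcp((-113,66,145),40,100))
c=arm.get_calibration("wrist");np.savez("w2.npz",K=c["intrinsics"],T=c["cam_to_world"])
im=arm.snapshot("wrist");cv2.imwrite("pics/w2.png",cv2.resize(im[:,:,::-1],(800,600),interpolation=cv2.INTER_CUBIC))
E
```

```text
0.3 [-0.1817 10.7308  5.723 ]
0.15 [0.7664 9.9685 8.3719]
-0.01 [ 0.0084 10.2708 11.2879]
-0.16 [ 0.2161 11.2607 12.5237]
-0.31 [-0.8568 11.2181 14.6766]
-0.46 [-1.6048 11.329  16.2265]
13.7583 [ 0.7206  0.4772 -0.603 ]
```

View pics/w2.png

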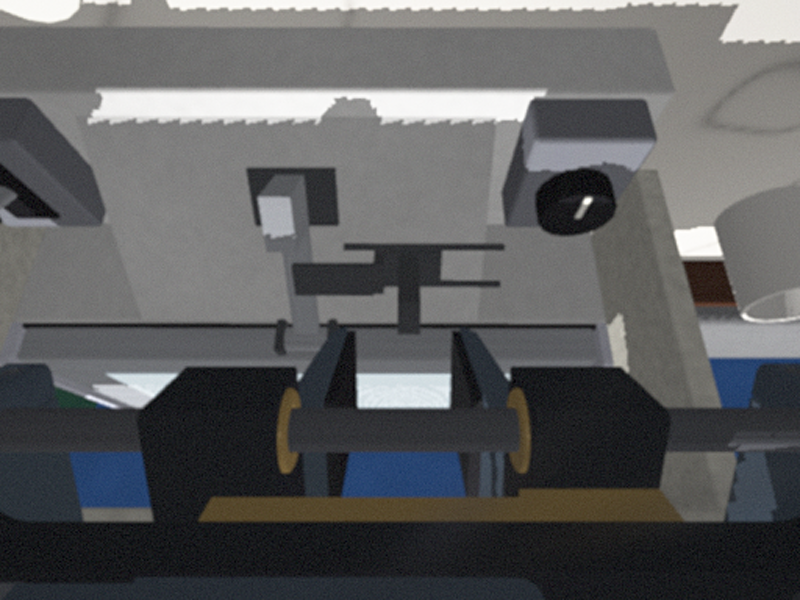

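w2 shows the fin at (409,300), centred between the fingers (350 and 455). The toggle is no longer leaning back at the left edge. I'll check it from the top camera before moving the tab.

```bash
python3 - <<'E'
import cv2
from rig import arm
im=arm.snapshot("top")[:,:,::-1]
cv2.imwrite("pics/top2.png",cv2.resize(im[160:240,130:320],None,fx=4.2,fy=4.2,interpolation=cv2.INTER_CUBIC))
E
```

```text
(no output)
```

View pics/top2.png

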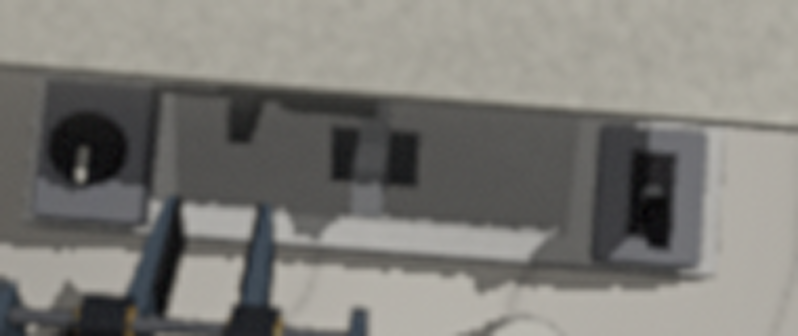

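The paddle now sits at the front at (655,220), so the toggle is off. Next is the tab.

```bash
python3 - <<'E'
from fit import *
import cv2
Q=lambda y:(-113.4,y,143.3)
arm.move_l(*tcp(Q(67),40,0),feed=.08)
print("in",arm.current_force())
arm.grip(0.010);print("grip",arm.current_width(),arm.current_force())
for dy in(8,16,22,24):
    arm.move_l(*tcp(Q(67+dy),40),feed=.05);f=arm.current_force();print(dy,f)
    if abs(f[1])>18:break
arm.sleep(.3)
arm.grip(0.036)
arm.move_l(*tcp(Q(67+dy),40,90),feed=.12)
print(arm.current_t(),arm.current_force())
s,c=np.sin(np.radians(35)),np.cos(np.radians(35))
arm.move_to(*tcp((-140.4,0,103.5),40,90))
im=arm.snapshot("wrist");cv2.imwrite("pics/w3.png",cv2.resize(im[:,:,::-1],(800,600),interpolation=cv2.INTER_CUBIC))
print(arm.current_t())
E
```

```text
in [ 0.1763 -0.4651  0.1247]
grip 0.011823133437693983 [-2.3247  2.2198  3.1173]
8 [-2.242   2.4988  4.1964]
16 [-4.1765  3.8946  6.1854]
22 [-3.8731  3.1447  4.6482]
24 [-3.6474 -7.1364  5.685 ]
20.2083 [ 0.0334  0.3955 -0.6554]
20.9667
```

View pics/w3.png

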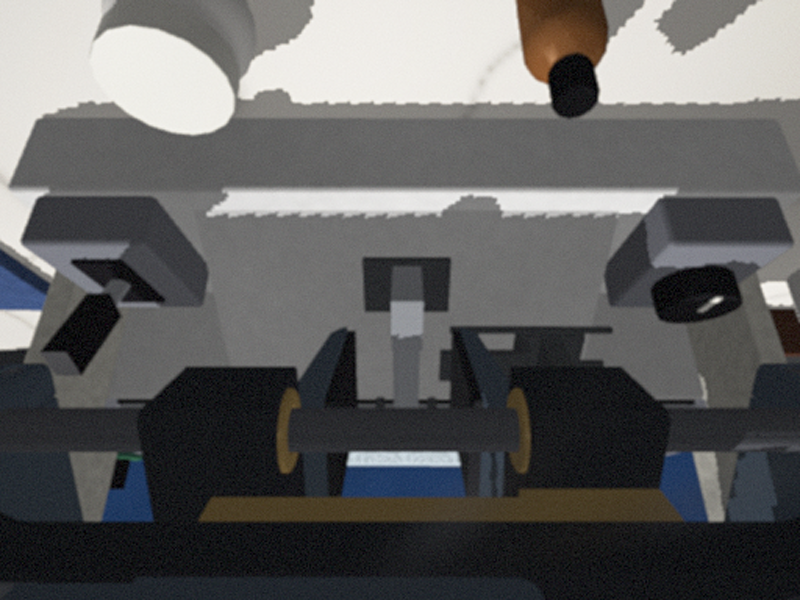

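w3 shows the tongue's end at (440,365), clear of the bar at (406,370), and the lug at (406,317), centred between the fingers. Now I'll lift the latch.

```bash
python3 - <<'E'
from fit import *
def G(th):
    f=np.radians(-35)+th;return (-50-95*np.cos(f)+22*np.sin(f),0,140+95*np.sin(f)+22*np.cos(f))
A=lambda th:40-15*th/1.2
T=np.linspace(0,1.19,9)
print([arm.solve_ik(*tcp(G(t),A(t))) is not None for t in T],arm.solve_ik(*tcp(G(1.19),A(1.19),85)) is not None)
arm.move_l(*tcp(G(0),40),feed=.08);print("in",arm.current_force())
arm.grip(.013);print("grip",arm.current_width(),arm.current_force())
for t in T[1:]:
    arm.move_l(*tcp(G(t),A(t)),feed=.05);f=arm.current_force();print(round(t,2),f,arm.current_width())
    if np.linalg.norm(f)>50:break
print(arm.current_t())
E
```

```text
[True, True, True, True, True, True, True, True, True] True
in [ 0.4117 -0.2731 -1.0325]
grip 0.015669386063472072 [-2.0786 10.223   2.2654]
0.15 [-2.41   11.3125  3.4458] 0.01583256385537032
0.3 [-2.4185 11.2721  1.6792] 0.015753615139572876
0.45 [-2.7644 10.3918  1.1448] 0.015931326973029607
0.6 [-5.0422 11.2626  0.4763] 0.016044929357638398
0.74 [-6.426  11.2901  0.9718] 0.015446519561356349
0.89 [-7.1642 11.0201  2.9132] 0.015710373385272768
1.04 [-10.3093  10.5266   3.4191] 0.015656498564037842
1.19 [-9.5502 11.7146  6.529 ] 0.015726571267971657
26.2833
```

```bash
python3 - <<'E'
from fit import *
import cv2
p,o=arm.current_ee_pos(),arm.current_tool_rot()
arm.grip(.04);arm.sleep(.2)
arm.move_l(p-.085*o[:,2],feed=.1)
arm.sleep(.3)
im=arm.snapshot("wrist");cv2.imwrite("pics/w4.png",cv2.resize(im[:,:,::-1],(800,600),interpolation=cv2.INTER_CUBIC))
print(arm.current_t(),arm.current_force())
E
```

```text
28.4 [-0.9338 -0.6803 -0.3699]
```

View pics/w4.png

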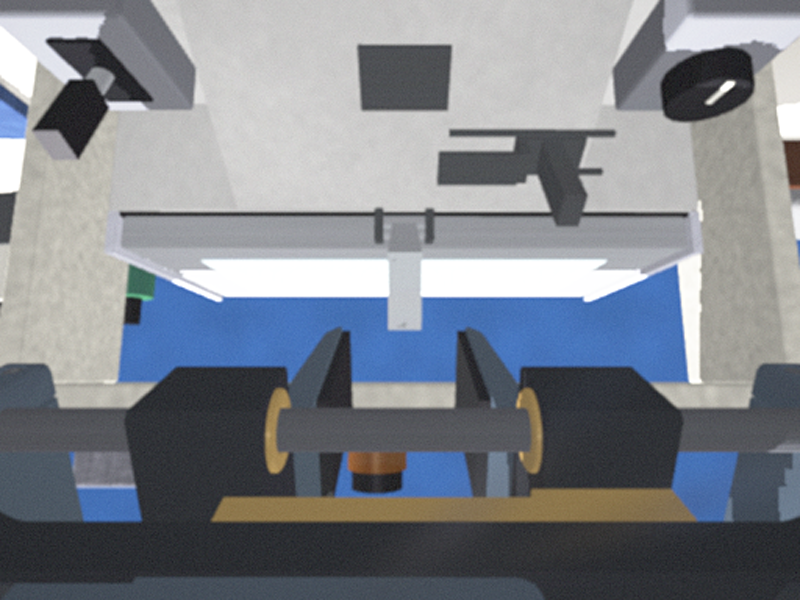

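w4 shows the latch standing up, with its lug end at (405,328). The tab is aside and the toggle is leaning forward. A quick projection of the lug's end will check the angle before I hand in.

```bash
python3 - <<'E'
from fit import *
cal=arm.get_calibration("wrist")
for th in(1.0,1.05,1.1,1.15,1.2):
    f=np.radians(-35)+th;r=[]
    for o in(-4,):
        P=S((-50-110*np.cos(f)+o*np.sin(f),0,140+110*np.sin(f)+o*np.cos(f)));H=S((-50,0,140))
        r=(proj(cal,np.array([P,H]))+.5)*1.5625
    print(th,r.ravel())
E
```

```text
1.0 [401.9438 239.2666 402.3994 228.817 ]
1.05 [401.9495 251.3014 402.3994 228.817 ]
1.1 [401.9568 263.1116 402.3994 228.817 ]
1.15 [401.9657 274.6301 402.3994 228.817 ]
1.2 [401.9759 285.7947 402.3994 228.817 ]
```

```bash
python3 - <<'E'
from fit import *
cal=arm.get_calibration("wrist")
for th in(1.0,1.05,1.1,1.15,1.2):
    f=np.radians(-35)+th
    P=S((-50-110*np.cos(f)+34*np.sin(f),0,140+110*np.sin(f)+34*np.cos(f)))
    print(th,(proj(cal,P[None])+.5)*1.5625)
E
```

```text
1.0 [[401.9845 319.6048]]
1.05 [[402.0005 329.5493]]
1.1 [[402.0175 338.8745]]
1.15 [[402.0352 347.5549]]
1.2 [[402.0537 355.5725]]
```

The estimate is about 1.06 rad, which is too close to the threshold. I'll regrip and lift to the end stop, watching the force.

```bash
python3 - <<'E'
from fit import *
import cv2
def G(th):
    f=np.radians(-35)+th;return (-50-95*np.cos(f)+22*np.sin(f),0,140+95*np.sin(f)+22*np.cos(f))
arm.move_l(*tcp(G(1.1),25.1,85),feed=.1)
arm.move_l(*tcp(G(1.1),25.1),feed=.08);print("in",arm.current_force())
arm.grip(.013);f0=arm.current_force();print("grip",arm.current_width(),f0)
for t in np.arange(1.13,1.30,.03):
    arm.move_l(*tcp(G(t),25.1),feed=.04);f=arm.current_force();print(round(t,2),f)
    if np.linalg.norm(f-f0)>14:break
p,o=arm.current_ee_pos(),arm.current_tool_rot()
arm.grip(.04);arm.sleep(.2);arm.move_l(p-.085*o[:,2],feed=.1);arm.sleep(.3)
im=arm.snapshot("wrist");cv2.imwrite("pics/w5.png",cv2.resize(im[:,:,::-1],(800,600),interpolation=cv2.INTER_CUBIC))
cal=arm.get_calibration("wrist")
for th in(1.05,1.15,1.22):
    f=np.radians(-35)+th
    P=S((-50-110*np.cos(f)+34*np.sin(f),0,140+110*np.sin(f)+34*np.cos(f)))
    print(th,(proj(cal,P[None])+.5)*1.5625)
print(arm.current_t(),(proj(cal,S((-50,0,140))[None])+.5)*1.5625)
E
```

```text
in [-0.7345  0.4422 -0.0843]
grip 0.015909109129923913 [-0.8068  8.5427  1.8045]
1.13 [-2.7957 10.4871 -2.3819]
1.16 [-3.7667  9.8532 -2.001 ]
1.19 [-4.8589 10.47   -0.896 ]
1.22 [-5.2671 11.6082 -1.4462]
1.25 [-6.3324 10.916  -0.0017]
1.28 [-5.3164  9.5429  1.024 ]
1.05 [[401.9725 316.8169]]
1.15 [[402.0085 335.6277]]
1.22 [[402.0355 347.1882]]
33.975 [[402.387  218.0819]]
```

View pics/w5.png

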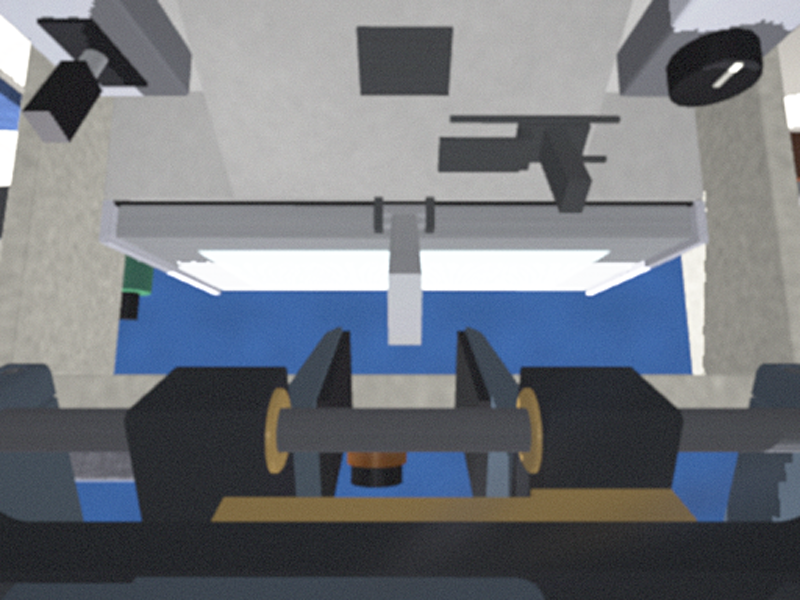

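The lug end is now at (405,345), about 1.2 rad. The tab is still aside, the toggle is forward and the fingers are clear.

```bash
python3 -c "
from rig import arm
print(arm.current_force(),arm.current_t());print(arm.sign_off())"
```

```text
[-0.2083332   0.42195465 -0.43079116] 33.975
the job is handed in; nothing more can be done
None
```

I flipped the toggle off, slid the safety tab to its stop, lifted the latch to about 1.2 rad (estimated from the wrist camera) and left it standing, then handed the job in at about 34 s; the sign-off returned no verdict.

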